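Torque a fork top cap with a click wrench

ROBOT

A 6-joint arm with a two-finger parallel gripper is mounted at the origin on the work surface. World frame = base frame: x ahead of the robot, y to its left, z up, the work surface at z = 0. Lengths are in m, angles in rad, forces in N, time in s.
With the tool pointing down it reaches from about 0.425 to 0.95 m from the base axis. Payload 3.5 kg.
Tool frame: the origin (TCP) lies midway between the tips of the shut fingers; the grasp point (between the pads) lies 19 mm behind it (grip_point_offset is the distance from the TCP to the grasp point, in m); z points along the fingers, y is the line along which they close (so a half turn about z gives the same grasp; the last joint's range is limited). The gripper opens to 85 mm and grips with 20 to 120 N. Pads are 22 mm wide; open, the fingers measure 114 mm over their backs; the gripper's body (76 mm by 85 mm) begins 54 mm behind the grasp point. The pads swing forward as they close: fully open they stand 13 mm farther back than shut.
Start: joints at [-1.325, 0.286, 1.577, -0, 1.279, -0.15], TCP at [0.26, -0.623, 0.231] pointing down, gripper open.
Joint ranges: [-2.77, 2.77], [-0.9, 2.22], [0.21, 2.48], [-1.53, 4.67], [0.24, 2.81], [-2.84, 2.84]. Speed limits (rad/s): [2.79, 2.79, 3.14, 3.14, 3.14, 3.14].

INTERFACE

Orientations are given as [roll, pitch, yaw] about the fixed x, y, z axes, in that order (R = Rz(yaw) Ry(pitch) Rx(roll)).
In Python, from station import * gives the robot as it stands.
- The arm moves only by the tool arm_command, never from a script. Its argument "targets" is a list of rows, each a list of 6 numbers: the shift along the tool's x, y, z in cm, then the turn, a rotation vector about the tool's x, y, z in rad. A call has 1 to 8 rows; each row shifts and turns the commanded pose from where the row before left it, along the tool's axes as they then stand; what a row does not reach is not made up. A row lasts 1/12 s, in which the tool goes at most 41.7 mm and 7.16 degrees, less where a joint would pass 70% of its speed; a pose out of reach is approached as far as the arm can. A call with a gripper value outside its range is refused whole. "gripper" is the opening in per cent of the stroke, from 0 (shut) to 100 (fully open), set as the call begins (left out, the last holds). The fingers move at their own pace and stop on an object; the grip force is fixed at half the most. Time passes only in rows, so rows that do not move let the fingers close. It gives the time, the measured TCP pose, the force, the opening and the grip force at its end, in the units of the state.
- get_obs(): the state, without advancing time (a new reading comes with each control period).
- grab_frame(name): name is "scene" or "top"; returns a dict with "pixels" (400x640x3 uint8, red, green, blue), "depth" (400x640 float32, m along the optical axis (not along the pixel's ray), 0 where there is no reading), "mtx" (3x3 intrinsics, pixels), "origin" and "orientation" of the camera in the world. Camera axes: x right, y up, looking along -z (the intrinsics and any distortion apply to the point x, -y, -z); pixel columns grow to the right and rows downward; lengths in m; the calibration is good to about 2 mm. A picture is of the moment at which its call begins.
- close_job(): hands the job in; it is judged then, once.
The state is a dict: "time": time; "joint_pos": joint angles; "dq": joint speeds; "joint_efforts": joint torques, N m; "ee_pos": TCP position; "eef_rot": TCP orientation; "force": force on the tool from outside, world axes, zero at the start; "wrist_torque": the same for the moment, N m; "opening": opening from 0.0 (shut) to 1.0 (fully open); "gripper_force": force on a finger pad.
Only numpy, scipy, OpenCV 4.12 (cv2) and the standard library are available. Lean on these libraries where they do the work, as an engineer would, in place of code of your own. Each camera call takes 0.05 s, during which the arm holds its last target. There are 200 camera calls.

TASK

Fit the four-jawed click wrench onto the castellated top cap of the fork leg in the bench clamp, then turn it clockwise (seen from above) by its handle until you feel it click, and stop at once, before the seat ring under the cap is dragged round. Let go and leave the wrench sitting fully down on the cap, and leave the other things on the bench where they are.

Things in the scene. Friction and masses are not known exactly. Their poses are not given: they have to be found in the camera images.
- wrench: Loose click wrench's head (0.6 kg). Origin: on the head's axis at the underside of its jaws; z up, x along the handle, away from the head. A steel disc, diameter 72, 18 to 26 above the origin, carries jaws below and a grip block on top. A steel lump opposite the handle reaches 63 back. It starts on its jaws on a grey mat 3 thick. Centre of mass: about 15 off the axis, toward the handle.
- jaws (a point): Same point and axes as the wrench head's origin. Four square jaws, 17 x 17 and 18 deep, hang under the disc, one at each corner of a square; the cross-shaped gap between them is 16 wide, its arms along the head's x and y and open outwards. So the wrench fits the cap's cross in any of four positions a quarter turn apart.
- wrench_block (a point): On the head's axis, 46 above the jaws' underside, in the square grip block that stands on the disc: 26 x 26, from 26 to 62 above the jaws' underside, sides along the head's x and y. Carry the wrench by it.
- handle_pivot (a point): Where the handle is pivoted on the head, 50 from the head's axis, 16 above the jaws' underside. Pushed clockwise the handle is rigid up to 9 to 11 N at handle_grip, then breaks over (the click): resistance falls suddenly to about a third and it snaps round 0.045 rad (7 at handle_grip) to a second rigid stop. It springs back when let go; anticlockwise it is always rigid.
- handle_grip (a point): Point on the axis of the round rubber grip, 205 from the head's axis and 16 above the jaws' underside (96 above the bench when seated); x along the handle, away from the head. The grip has diameter 24 and lies 150 to 250 from the head's axis; nearer the head the handle is a bar 14 wide and high.
- holder: Fixed steel and aluminium bench clamp that holds the fork leg upright. Base plate 110 (x) x 90 (y); clamp block 66 x 64. Origin: centre of its underside on the bench; z up. The cap's axis goes up through this origin.
- cap_seat (a point): On the cap's axis, in the top face of its flange (diameter 68, 80 above the bench); z up, x and y along its four lugs: a cross 52 from tip to tip, arms 14 wide (10 wide and 48 long over the top 3, as a lead-in), rising 16 above the flange. The seated wrench's origin lies here, its jaws between the lugs, standing on the flange.
- cap_lug (a point): Point on one lug, 24 from the cap's axis, 13 above the flange; x outward along the lug. Turns with the cap. Clockwise the cap goes lightly (1 to 2 N at handle_grip) for an unmarked 0.3 to 0.55 rad, different each time, then is solid. Jaws and lugs have about 0.05 rad of play either way and give a little more under load.
- seat_mark (a point): Pip on the rim of the brass seat ring just under the cap, 36 from the axis. The ring stands still in a job well done; over-tightening (above about 16 N at handle_grip, after the handle has come to its second stop) drags it round with the cap.
- bushing: Bystander: black round bushing, diameter 30, 12 high, lying on the bench, to be left alone. Origin: centre of its underside.
- spacer: Bystander: plain metal spacer ring, outside diameter 44, 10 high, to be left alone. Origin: centre of its underside.
- seal: Bystander: black seal ring, outside diameter 48, 8 high, to be left alone. Origin: centre of its underside.
- grease: Bystander: round grease jar, diameter 84, 75 high, to be left alone. Origin: centre of its underside.
- oil: Bystander: small brown oil bottle, diameter 44, 120 high, to be left alone. Origin: centre of its underside.
- driver: Bystander: screwdriver lying on the bench (origin under its middle), to be left alone.

How it is judged:
By the outcome, as a careful person would: the job done as asked, in the order asked, and still so for the second after the job is handed in, with the robot touching nothing.
It also fails if it takes over 61 s, if anything falls off the work surface, if the arm or the gripper's body presses on something with over 40 N, if the wrist force passes 120 N, or if a joint passes its speed limit or range.

## Working session

There is one attempt and no reset: what is moved stays moved. The work goes in short steps, Python scripts to look and compute and a tool call to move; the robot and the scene stay as the last step left them, time stands still between calls to the robot, and variables do not carry over. Pictures are saved under pics/ and viewed, at most 10 in all, crops included, and the job is handed in when it is done.

Besides the shell and the picture viewer there is one more tool, called after "Request:" as a command line: name --pt "numbers of a row" for each row, then --argument value for the rest. arm_command: Moves the arm, as the interface text tells. Its arguments: {"type":"object","properties":{"targets":{"type":"array"},"gripper":{"type":"number"}},"required":["targets"]}

```bash
mkdir -p pics
cat > h.py <<'E'
from station import *
import numpy as np, cv2
from scipy.spatial.transform import Rotation as R
def cam(n):
    f=grab_frame(n); f['P']=points(f); return f
def rot(o):
    o=np.array(o); return o if o.shape==(3,3) else (R.from_euler('xyz',o).as_matrix() if o.size==3 else R.from_quat(o).as_matrix())
def points(f):
    K=np.array(f['mtx']); v,u=np.mgrid[:400,:640]; d=f['depth']
    c=np.stack([(u-K[0,2])/K[0,0]*d,-(v-K[1,2])/K[1,1]*d,-d],-1)
    return c@rot(f['orientation']).T+np.array(f['origin'])
def ray(f,u,v,z):
    K=np.array(f['mtx']); c=np.array([(u-K[0,2])/K[0,0],-(v-K[1,2])/K[1,1],-1.])
    w=rot(f['orientation'])@c; o=np.array(f['origin']); return o+w*(z-o[2])/w[2]
E
python3 - <<'E'
from h import *
print(get_obs())
for n in('scene','top'):
    f=cam(n); print(n,f['origin'],f['orientation'],f['mtx'])
    cv2.imwrite(f'pics/{n}0.png',f['pixels'][...,::-1]); np.save(f'{n}0.npy',f['P'])
E
```

```text
{'time': 0.0, 'joint_pos': array([-1.32498263e+00,  2.87164226e-01,  1.57815207e+00,  5.99556904e-06,
        1.27860190e+00, -1.50004417e-01]), 'dq': array([-0.00155783,  0.00024128, -0.00089094,  0.00087778,  0.0011158 ,
        0.00053327]), 'joint_efforts': array([ 9.25351947e-05, -4.05981982e+01, -2.92628556e+01, -1.66676573e-04,
        5.83234476e-03, -7.15332988e-06]), 'ee_pos': array([ 0.26012194, -0.62216503,  0.22996163]), 'eef_rot': array([-3.13929409e+00, -3.53206853e-04,  3.95815978e-01]), 'force': array([ 1.61386626, -0.16486521,  0.59281935]), 'wrist_torque': array([-0.0003508 ,  0.00015457, -0.00557796]), 'gripper_force': 0.0, 'opening': 0.9999926749585474}
scene [1.31079986 0.29400959 0.79924682] [ 0.81005552 -0.02162028  1.9123765 ] [[430.37734148   0.         312.61574396]
 [  0.         430.37734148 199.88906657]
 [  0.           0.           1.        ]]
top [0.42698869 0.04249861 1.1781432 ] [ 0.11466576 -0.00434814 -1.57342984] [[388.94419168   0.         328.31209969]
 [  0.         388.94419168 200.64002256]
 [  0.           0.           1.        ]]
```

View pics/scene0.png

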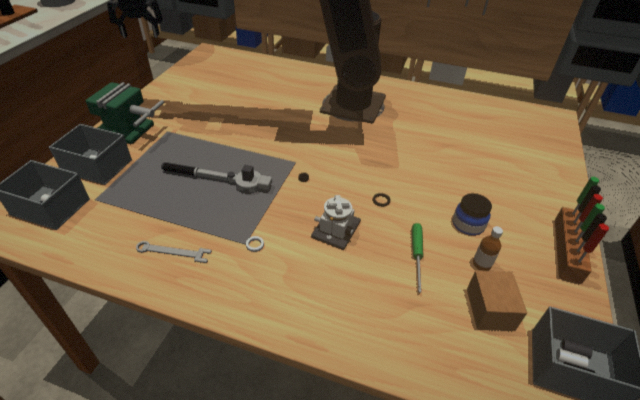

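View pics/top0.png

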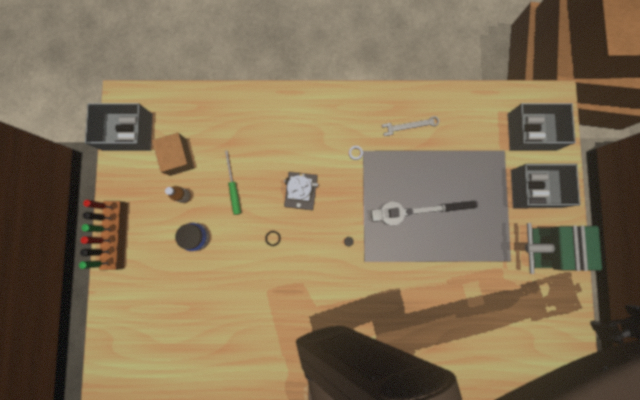

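The top view shows the wrench head at about (394,213), its handle running right to (475,205), the clamp and cap at (299,187), and the bushing at (348,241). The scene view shows the cap's cross at (338,207) and the wrench block at (248,174).

Run:
```python
from h import *
for n in('scene','top'):
    f=cam(n);P=f['P'];Z=P[...,2]
    def reg(c,r,a,b): return (np.hypot(P[...,0]-c[0],P[...,1]-c[1])<r)&(Z>a)&(Z<b)
    f0=ray(f,394,213,.06) if n=='top' else f0
    if n=='scene': f0=ray(f,248,172,.06); c0=ray(f,338,205,.09)
    else: f0=ray(f,394,213,.06); c0=ray(f,299,187,.09)
    print(n,f0,c0)
    m=reg(f0,.05,.055,.075); print('block',m.sum(),P[m].mean(0),P[m].min(0),P[m].max(0))
    m=reg(f0,.05,.024,.036); print('disc',m.sum(),cv2.minEnclosingCircle(P[m][:,:2].astype(np.float32)))
    # grip: dark pixels handle region height 10..40mm
    m=reg(f0,.30,.012,.045)&(np.hypot(P[...,0]-f0[0],P[...,1]-f0[1])>.09)
    q=P[m][:,:2]; l=cv2.fitLine(q.astype(np.float32),cv2.DIST_HUBER,0,.01,.01).ravel();t=(q-l[2:])@l[:2]
    print('handle',m.sum(),l,'ang',np.degrees(np.arctan2(l[1],l[0])),l[2:]+l[:2]*t.min(),l[2:]+l[:2]*t.max())
    m=reg(c0,.045,.088,.11); print('lugs',m.sum(),P[m].min(0),P[m].max(0),P[m].mean(0))
    m=reg(c0,.06,.072,.087); print('flange',m.sum(),P[m].min(0),P[m].max(0),cv2.minEnclosingCircle(P[m][:,:2].astype(np.float32)))
    x,y=((240,130),(170,310))[0] if n=='scene' else (0,0)
    cu,cv=(338,210) if n=='scene' else (299,187)
    wu,wv=(235,175) if n=='scene' else (400,210)
    a=f['pixels'][cv-30:cv+30,cu-30:cu+30,::-1];b=f['pixels'][wv-30:wv+30,wu-30:wu+30,::-1]
    cv2.imwrite(f'pics/c_{n}.png',cv2.resize(np.hstack([a,b]),None,fx=6.5,fy=6.5,interpolation=cv2.INTER_CUBIC))
a,b=[cv2.imread(f'pics/c_{n}.png') for n in('scene','top')]
cv2.imwrite('pics/c.png',cv2.resize(np.vstack([a,b]),(600,600)))
```

```text
Traceback (most recent call last):
NameError: name 'f0' is not defined. Did you mean: 'f'?
```

```bash
cat > m.py <<'E'
from h import *
for n in('scene','top'):
    f=cam(n);P=f['P'];Z=P[...,2]
    def reg(c,r,a,b): return (np.hypot(P[...,0]-c[0],P[...,1]-c[1])<r)&(Z>a)&(Z<b)
    if n=='scene': f0=ray(f,248,172,.06); c0=ray(f,338,205,.09)
    else: f0=ray(f,394,213,.06); c0=ray(f,299,187,.09)
    print(n,f0,c0)
    m=reg(f0,.05,.055,.075); print('block',m.sum(),P[m].mean(0),P[m].min(0),P[m].max(0))
    m=reg(f0,.05,.024,.036); print('disc',m.sum(),cv2.minEnclosingCircle(P[m][:,:2].astype(np.float32)))
    m=reg(f0,.30,.012,.045)&(np.hypot(P[...,0]-f0[0],P[...,1]-f0[1])>.09)
    q=P[m][:,:2]; l=cv2.fitLine(q.astype(np.float32),cv2.DIST_HUBER,0,.01,.01).ravel();t=(q-l[2:])@l[:2]
    print('handle',m.sum(),'ang',np.degrees(np.arctan2(l[1],l[0])),l[2:]+l[:2]*t.min(),l[2:]+l[:2]*t.max())
    m=reg(c0,.045,.088,.11); print('lugs',m.sum(),P[m].min(0),P[m].max(0),P[m].mean(0))
    m=reg(c0,.06,.072,.087); print('flange',m.sum(),P[m].min(0),P[m].max(0),cv2.minEnclosingCircle(P[m][:,:2].astype(np.float32)))
    cu,cv=(338,210) if n=='scene' else (299,187)
    wu,wv=(235,175) if n=='scene' else (400,210)
    a=f['pixels'][cv-30:cv+30,cu-30:cu+30,::-1];b=f['pixels'][wv-30:wv+30,wu-30:wu+30,::-1]
    cv2.imwrite(f'pics/c_{n}.png',cv2.resize(np.hstack([a,b]),(600,300),interpolation=cv2.INTER_CUBIC))
a,b=[cv2.imread(f'pics/c_{n}.png') for n in('scene','top')]
cv2.imwrite('pics/c.png',np.vstack([a,b]))
E
python3 m.py
```

```text
scene [ 0.53338816 -0.14790175  0.06      ] [0.59854931 0.12081744 0.09      ]
block 93 [ 0.52615691 -0.1541009   0.06316888] [ 0.5085273  -0.17088369  0.05532298] [ 0.53765837 -0.14193657  0.06765585]
disc 362 ((0.5334632396697998, -0.1479739099740982), 0.050016723573207855)
handle 855 ang 80.4343 [ 0.53785263 -0.40870872] [0.62967547 0.13616453]
lugs 203 [0.57179382 0.09320103 0.08817326] [0.6201114  0.1447193  0.09966488] [0.59642506 0.11955207 0.09482308]
flange 298 [0.55903858 0.08487585 0.0726493 ] [0.63291199 0.15289653 0.08680478] ((0.5959752798080444, 0.12001040577888489), 0.03733252361416817)
top [ 0.51945071 -0.15214641  0.06      ] [0.59128704 0.12019175 0.09      ]
block 85 [ 0.52222766 -0.15273818  0.06417324] [ 0.51034249 -0.16624325  0.0568005 ] [ 0.5364537  -0.13975375  0.07002892]
disc 428 ((0.5201358199119568, -0.1521518975496292), 0.04960862919688225)
handle 615 ang 86.900375 [ 0.53691096 -0.40876706] [0.56692254 0.14544911]
lugs 158 [0.568372   0.09476317 0.08886517] [0.61980541 0.14531598 0.10028155] [0.59293964 0.12069987 0.09477036]
flange 283 [0.56090121 0.08942135 0.07329222] [0.6316614  0.15502649 0.08685942] ((0.5958467125892639, 0.12125062197446823), 0.03600316122174263)
```

View pics/c.png

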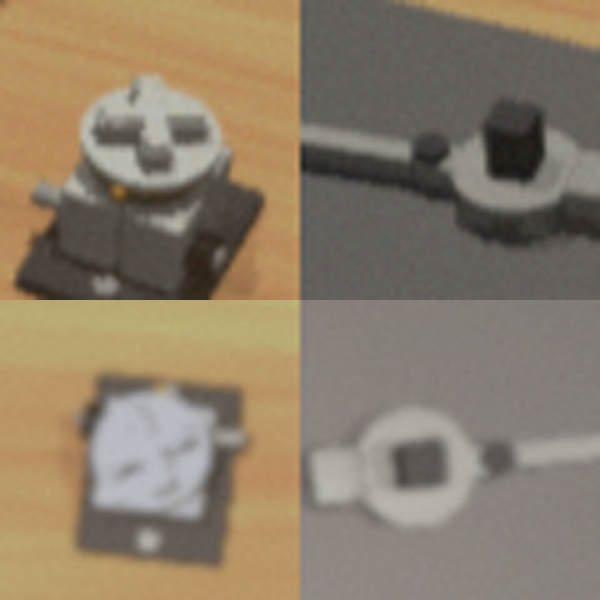

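```bash
cat > m2.py <<'E'
from h import *
for n in('scene','top'):
    f=cam(n);P=f['P'];Z=P[...,2]
    c=np.array([.5955,.1205]); w=np.array([.523,-.1525])
    d=P[...,:2]-c; r=np.hypot(d[...,0],d[...,1])
    for lo in(.089,.0915,.094):
        m=(r<.034)&(Z>lo)&(Z<.103); q=d[m]; cc=(q.min(0)+q.max(0))/2
        rr=np.hypot(*q.T); a=np.arctan2(q[:,1],q[:,0]); k=rr>.012
        s=(np.exp(4j*a[k])).mean(); print(n,lo,m.sum(),'ang4',np.degrees(np.angle(s)/4),abs(s),cc*1000, q.mean(0)*1000)
    e=P[...,:2]-w; L=e@np.array([.06,-.998]); S=e@np.array([.998,.06])
    m=(abs(S)<.035)&(L>.075)&(L<.27)&(Z>.010)&(Z<.045)
    q=P[m]; 
    l=cv2.fitLine(q[:,:2].astype(np.float32),cv2.DIST_HUBER,0,.01,.01).ravel()
    print('handle ang',np.degrees(np.arctan2(l[1],l[0])),'passes',l[2:],q[:,2].max())
    m=(abs(S)<.03)&(abs(L)<.03)&(Z>.058)&(Z<.075); q=P[m][:,:2].astype(np.float32); print('blocktop',m.sum(),cv2.minAreaRect(q),np.median(P[m][:,2]))
    m=(r<.06)&(Z<.103)&(Z>.02)
    cv2.imwrite(f'pics/d_{n}.png',cv2.resize(f['pixels'][165:235,265:375,::-1] if n=='top' else f['pixels'][175:245,285:395,::-1],(770,490),interpolation=cv2.INTER_CUBIC))
E
python3 m2.py
```

```text
scene 0.089 198 ang4 21.989821314528296 0.6205360081652596 [-0.09277543 -1.69243276] [ 0.6730986  -1.09976571]
scene 0.0915 172 ang4 21.521065624197885 0.6302567245640519 [-0.09277543 -0.89966045] [ 0.2344376  -0.88548168]
scene 0.094 131 ang4 21.374678134433946 0.6267283494073113 [ 0.48345825 -0.93986207] [-0.2101928  -1.44560079]
handle ang -82.12414 passes [ 0.5471193  -0.31901258] 0.03653571272425482
blocktop 78 ((0.524074375629425, -0.15515302121639252), (0.029809562489390373, 0.026265734806656837), 6.287137985229492) 0.06474822620255316
top 0.089 155 ang4 23.326102764128258 0.5671071721554144 [-0.50653224 -0.33889174] [-2.1892121   0.60513721]
top 0.0915 138 ang4 23.351636655234575 0.5883418889122889 [-0.50653224  0.88747098] [-2.44808914  1.10916546]
top 0.094 100 ang4 22.600486714431 0.6081696423674915 [-2.25283915  0.76319101] [-2.61651506 -0.08254647]
handle ang -83.868904 passes [ 0.5409951 -0.3261746] 0.03408048182027157
blocktop 84 ((0.5231820344924927, -0.1533961296081543), (0.025954168289899826, 0.026372577995061874), 2.400928258895874) 0.06460213703792972
```

```bash
cat > go.py <<'E'
import sys
from h import *
def go(x,y,z,yawdeg):
    o=get_obs(); M=R.from_euler('xyz',o['eef_rot']); T=R.from_euler('xyz',[np.pi,0,np.radians(yawdeg)])
    d=np.array([x,y,z])-o['ee_pos']
    print('t',round(o['time'],2),'pos',o['ee_pos'].round(4),'rot',o['eef_rot'].round(4),'F',o['force'].round(1),'op',round(o['opening'],3))
    print('shift cm in tool',(M.inv().apply(d)*100).round(2),'turn',(M.inv()*T).as_rotvec().round(4))
if __name__=='__main__': go(*map(float,sys.argv[1:5]))
E
python3 go.py .5235 -.1535 .15 6
python3 -c "
import numpy as np;P=np.load('top0.npy');m=(P[...,1]<-.42)&(P[...,1]>-.7)&(P[...,0]>.33)&(P[...,0]<.55);print(P[m][:,2].max())"
```

```text
t 0.35 pos [ 0.2602 -0.6227  0.231 ] rot [-3.1411e+00 -1.0000e-04  3.9580e-01] F [ 0.2 -0.2 -0.3] op 0.997
shift cm in tool [ 42.38 -33.14   8.12] turn [-0.0005  0.      0.291 ]
0.13909645441784635
```

Request:
arm_command --pt "2.6 -2.05 0 0 0 0" --pt "2.6 -2.05 0 0 0 0" --pt "2.6 -2.05 0 0 0 0" --pt "2.6 -2.05 0 0 0 0" --pt "2.6 -2.05 0 0 0 0" --pt "2.6 -2.05 0 0 0 0" --pt "2.6 -2.05 0 0 0 0" --pt "2.6 -2.05 0 0 0 0" --gripper 50

```text
time: 1.02
ee_pos: [0.3895, -0.3898, 0.2315]
eef_rot: [3.141, -0.0, 0.396]
force: [-0.1, -0.7, -0.8]
opening: 0.496
gripper_force: 0.0
```

Request:
arm_command --pt "2.6 -2.05 1 0 0 0" --pt "2.6 -2.05 1 0 0 0" --pt "2.6 -2.05 1 0 0 0" --pt "2.6 -2.05 1 0 0 0" --pt "2.6 -2.05 1 0 0 0" --pt "2.6 -2.05 1 0 0 0" --pt "2.6 -2.05 1 0 0 0" --pt "2.6 -2.05 1 0 0 0"

```text
time: 1.68
ee_pos: [0.5183, -0.1583, 0.1512]
eef_rot: [3.141, -0.001, 0.396]
force: [0.7, -0.5, -0.4]
opening: 0.497
gripper_force: 0.0
```

Request:
arm_command --pt "0 0 0 0 0 0.1" --pt "0 0 0 0 0 0.1" --pt "0 0 0 0 0 0.09" --pt "0 0 0 0 0 0" --pt "0 0 0 0 0 0" --pt "0 0 0 0 0 0"

```text
time: 2.18
ee_pos: [0.5176, -0.1599, 0.1514]
eef_rot: [3.141, -0.0, 0.108]
force: [0.6, -0.1, 0.2]
opening: 0.503
gripper_force: 0.0
```

```bash
python3 go.py .5235 -.1535 .036 6
```

```text
t 2.18 pos [ 0.5176 -0.1599  0.1514] rot [ 3.1415e+00 -2.0000e-04  1.0750e-01] F [ 0.6 -0.1  0.2] op 0.503
shift cm in tool [ 0.65 -0.58 11.54] turn [ 0.0001 -0.0002  0.0028]
```

Request:
arm_command --pt "0.65 -0.58 2 0 0 0" --pt "0 0 2.5 0 0 0" --pt "0 0 2.5 0 0 0" --pt "0 0 2.0 0 0 0" --pt "0 0 1.5 0 0 0" --pt "0 0 1.0 0 0 0" --pt "0 0 0 0 0 0"

```text
time: 2.77
ee_pos: [0.5218, -0.1528, 0.034]
eef_rot: [-3.139, 0.004, 0.106]
force: [-0.3, -0.4, 0.4]
opening: 0.491
gripper_force: 0.0
```

Request:
arm_command --pt "0 0 0 0 0 0" --pt "0 0 0 0 0 0" --pt "0 0 0 0 0 0" --pt "0 0 0 0 0 0" --pt "0 0 0 0 0 0" --pt "0 0 0 0 0 0" --gripper 0

```text
time: 3.27
ee_pos: [0.5241, -0.1537, 0.0373]
eef_rot: [3.141, -0.001, 0.106]
force: [0.2, -1.2, 0.3]
opening: 0.297
gripper_force: 60.8
```

Request:
arm_command --pt "0 0 -0.5 0 0 0" --pt "0 0 -1 0 0 0" --pt "0 0 -2 0 0 0" --pt "0 0 -2 0 0 0" --pt "0 0 -2 0 0 0" --pt "0 0 -2 0 0 0" --pt "0 0 -2 0 0 0" --pt "0 0 -2 0 0 0"

```text
time: 3.93
ee_pos: [0.5224, -0.1525, 0.1717]
eef_rot: [-3.14, 0.002, 0.106]
force: [-0.3, 0.5, -6.1]
opening: 0.292
gripper_force: 59.9
```

```bash
python3 go.py .5955 .1205 .175 22
```

```text
t 3.93 pos [ 0.5224 -0.1525  0.1717] rot [-3.1399e+00  2.0000e-03  1.0590e-01] F [-0.3  0.5 -6.1] op 0.292
shift cm in tool [ 10.16 -26.38  -0.31] turn [-0.0019  0.0018 -0.2781]
```

Request:
arm_command --pt "0.8 -2 0 0 0 0" --pt "1.3 -3.4 0 0 0 0" --pt "1.3 -3.4 0 0 0 0" --pt "1.3 -3.4 0 0 0 0" --pt "1.3 -3.4 0 0 0 0" --pt "1.3 -3.4 0 0 0 0" --pt "1.3 -3.4 0 0 0 0" --pt "1.0 -2.6 0 0 0 0"

```text
time: 4.6
ee_pos: [0.5916, 0.1085, 0.1707]
eef_rot: [-3.14, 0.002, 0.107]
force: [-0.1, -0.5, -6.7]
opening: 0.291
gripper_force: 60.2
```

Request:
arm_command --pt "0.46 -1.38 0 0 0 0" --pt "0 0 0 0 0 -0.07" --pt "0 0 0 0 0 -0.07" --pt "0 0 0 0 0 -0.07" --pt "0 0 0 0 0 -0.068" --pt "0 0 0 0 0 0" --pt "0 0 0 0 0 0" --pt "0 0 0 0 0 0"

```text
time: 5.27
ee_pos: [0.5952, 0.1194, 0.171]
eef_rot: [-3.141, 0.001, 0.382]
force: [-0.2, -0.2, -5.5]
opening: 0.291
gripper_force: 60.3
```

```bash
python3 go.py .5955 .1205 .120 22
python3 - <<'E'
from h import *
for n in('scene','top'):
    f=cam(n);P=f['P'];Z=P[...,2];np.save(f'{n}1.npy',P)
    c=np.array([.5955,.1205]);e=P[...,:2]-c; 
    h=np.radians(-68); L=e@np.array([np.cos(h),np.sin(h)]); S=e@np.array([-np.sin(h),np.cos(h)])
    m=(abs(S)<.035)&(L>.09)&(L<.26)&(Z>.11)&(Z<.2); q=P[m]
    l=cv2.fitLine(q[:,:2].astype(np.float32),cv2.DIST_HUBER,0,.01,.01).ravel(); a=np.arctan2(l[1],l[0]); dd=l[2:]-c
    print(n,m.sum(),'handle ang',np.degrees(a),'offset of axis line from c (mm)',1000*(np.cos(a)*dd[1]-np.sin(a)*dd[0]))
    print([ (round(x,3),round(float(Z[m&(L>x)&(L<x+.03)].max()),4)) for x in(.1,.13,.16,.19,.22)])
    cv2.imwrite(f'pics/e_{n}.png',f['pixels'][...,::-1])
a=cv2.imread('pics/e_scene.png')[130:260,260:420]; b=cv2.imread('pics/e_top.png')[120:250,240:400]
cv2.imwrite('pics/e.png',cv2.resize(np.hstack([a,b]),(800,325),interpolation=cv2.INTER_CUBIC))
E
```

```text
t 5.27 pos [0.5952 0.1194 0.171 ] rot [-3.1412e+00  1.1000e-03  3.8200e-01] F [-0.2 -0.2 -5.5] op 0.291
shift cm in tool [ 0.08 -0.09  5.1 ] turn [-0.0004  0.0011 -0.002 ]
scene 747 handle ang -66.76282 offset of axis line from c (mm) -0.5596953230148429
[(0.1, 0.1622), (0.13, 0.1671), (0.16, 0.1687), (0.19, 0.1672), (0.22, 0.1665)]
top 488 handle ang -68.28614 offset of axis line from c (mm) -2.0676134918275952
[(0.1, 0.1637), (0.13, 0.1668), (0.16, 0.1668), (0.19, 0.1678), (0.22, 0.1664)]
```

View pics/e.png

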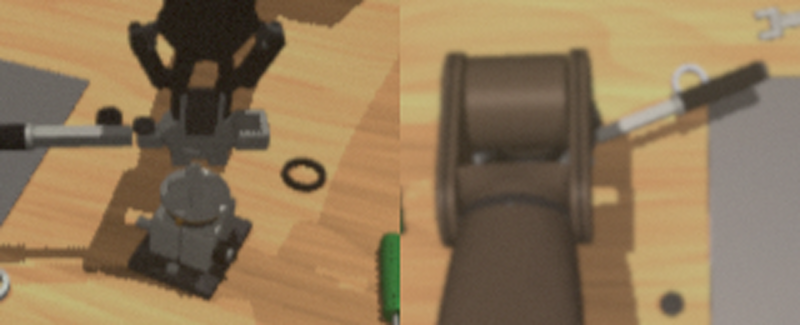

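The scene crop shows the wrench held level over the cap, its jaws at about (200,150) in the crop and the cap at (190,195). The top view is hidden by the wrist, but the handle is visible at about -68°.

Request:
arm_command --pt "0.1 -0.09 1 0 0 0" --pt "0 0 1.2 0 0 0" --pt "0 0 1.0 0 0 0" --pt "0 0 0.5 0 0 0" --pt "0 0 0.2 0 0 0" --pt "0 0 0.2 0 0 0" --pt "0 0 0.1 0 0 0" --pt "0 0 0 0 0 0"

```text
time: 6.03
ee_pos: [0.5965, 0.1209, 0.1295]
eef_rot: [3.141, -0.0, 0.384]
force: [0.1, -0.5, -5.8]
opening: 0.293
gripper_force: 60.1
```

Request:
arm_command --pt "0 0 0.15 0 0 0" --pt "0 0 0.15 0 0 0" --pt "0 0 0.1 0 0 0" --pt "0 0 0 0 0 0"

```text
time: 6.37
ee_pos: [0.597, 0.1209, 0.127]
eef_rot: [3.141, -0.002, 0.384]
force: [-1.4, -0.9, 0.9]
opening: 0.295
gripper_force: 61.3
```

Request:
arm_command --pt "0 0 0.1 0 0 0" --pt "0 0 0.1 0 0 0" --pt "0 0 0 0 0 0"

```text
time: 6.62
ee_pos: [0.5973, 0.121, 0.1267]
eef_rot: [3.141, -0.002, 0.384]
force: [-4.8, -1.0, 8.7]
opening: 0.297
gripper_force: 62.4
```

Request:
arm_command --pt "-0.08 -0.02 -0.1 0 0 0" --pt "-0.07 -0.02 0 0 0 0" --pt "0 0 0.1 0 0 0" --pt "0 0 0 0 0 0"

```text
time: 6.95
ee_pos: [0.5968, 0.1209, 0.1266]
eef_rot: [3.14, -0.005, 0.383]
force: [-1.9, 0.7, 8.8]
opening: 0.294
gripper_force: 62.5
```

Request:
arm_command --pt "-0.08 0 0 0 0 0" --pt "0 0 0.1 0 0 0" --pt "0 0 0 0 0 0"

```text
time: 7.2
ee_pos: [0.5967, 0.1208, 0.1265]
eef_rot: [3.14, -0.007, 0.383]
force: [-1.2, 0.1, 11.9]
opening: 0.296
gripper_force: 62.8
```

Run:
```python
from h import *
o=get_obs();print(o['force'],o['wrist_torque'],o['eef_rot'],o['ee_pos'])
f=cam('scene');f['P'];P=f['P'];Z=P[...,2]
c=np.array([.596,.1205]);e=P[...,:2]-c;h=np.radians(-68); L=e@np.array([np.cos(h),np.sin(h)]); S=e@np.array([-np.sin(h),np.cos(h)])
m=(abs(S)<.035)&(L>.09)&(L<.26)&(Z>.07)&(Z<.16)
print([ (x,float(Z[m&(L>x)&(L<x+.03)].max().round(4))) for x in(.1,.13,.16,.19,.22)])
cv2.imwrite('pics/g.png',cv2.resize(f['pixels'][150:240,270:390,::-1],(800,600),interpolation=cv2.INTER_CUBIC))
```

```text
[-1.1673507   0.05887709 11.86421309] [ 0.3905226   0.47927538 -0.06779474] [ 3.14019761 -0.00701299  0.3832043 ] [0.59671747 0.12081224 0.12649514]
[(0.1, 0.1187), (0.13, 0.1222), (0.16, 0.1228), (0.19, 0.122), (0.22, 0.1239)]
```

View pics/g.png

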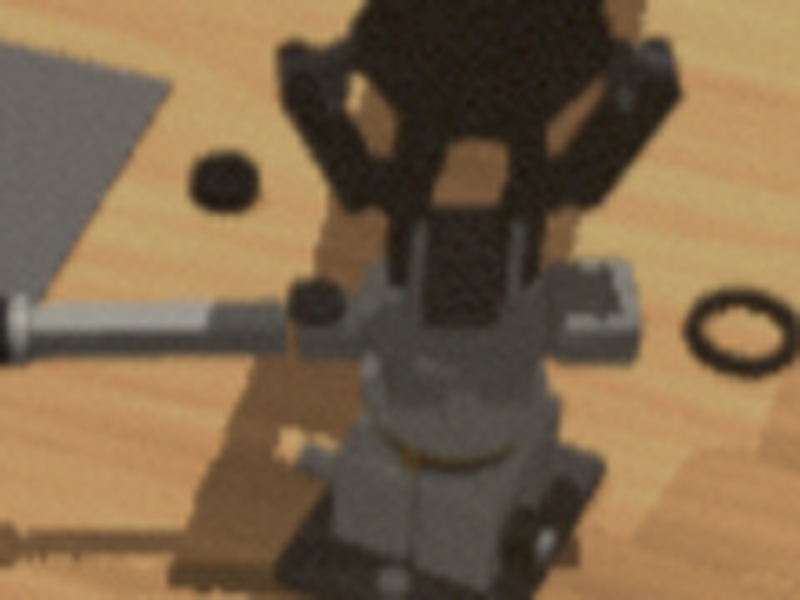

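The crop shows the wrench sitting level on the lugs but not down: the disc stands at about (460,390), too high above the flange. I'll lift slightly and re-centre.

Request:
arm_command --pt "0 0 -0.3 0 0 0" --pt "0 0 -0.1 0 0 0" --pt "0 0 0 0 0 0"

```text
time: 7.5
ee_pos: [0.5943, 0.1204, 0.1254]
eef_rot: [3.141, -0.002, 0.384]
force: [2.5, 0.2, -4.3]
opening: 0.29
gripper_force: 60.6
```

```bash
cat > s.py <<'E'
from h import *
o=get_obs();M=R.from_euler('xyz',o['eef_rot'])
print(o['time'],o['ee_pos'].round(4),o['eef_rot'].round(4),'F',o['force'].round(2),'Ftool',M.inv().apply(o['force']).round(2),'T',o['wrist_torque'].round(3))
E
python3 s.py
```

```text
7.5 [0.5943 0.1204 0.1254] [ 3.1412e+00 -1.7000e-03  3.8400e-01] F [ 2.53  0.2  -4.32] Ftool [2.41 0.76 4.32] T [ 0.31  -0.726  0.109]
```

Request:
arm_command --pt "0.06 0 0.1 0 0 0" --pt "0 0 0.15 0 0 0" --pt "0 0 0.15 0 0 0" --pt "0 0 0 0 0 0"

```text
time: 7.83
ee_pos: [0.5944, 0.1207, 0.1212]
eef_rot: [-3.141, 0.0, 0.384]
force: [3.7, 0.6, -6.6]
opening: 0.292
gripper_force: 60.2
```

```bash
python3 s.py
```

```text
7.8333 [0.5944 0.1207 0.1212] [-3.1413e+00  3.0000e-04  3.8390e-01] F [ 3.69  0.65 -6.56] Ftool [3.67 0.78 6.56] T [ 0.299 -0.777  0.057]
```

Going in. Relieve the side force and continue down.

Request:
arm_command --pt "0.04 0.01 0.2 0 0 0" --pt "0 0 0.2 0 0 0" --pt "0 0 0.15 0 0 0" --pt "0 0 0.1 0 0 0" --pt "0 0 0 0 0 0"

```text
time: 8.25
ee_pos: [0.5946, 0.1206, 0.1153]
eef_rot: [-3.141, 0.001, 0.384]
force: [2.2, 0.6, -6.5]
opening: 0.291
gripper_force: 60.3
```

```bash
python3 s.py
```

```text
8.25 [0.5946 0.1206 0.1153] [-3.1413e+00  9.0000e-04  3.8380e-01] F [ 2.2   0.58 -6.54] Ftool [2.26 0.29 6.53] T [ 0.228 -0.465  0.08 ]
```

Request:
arm_command --pt "0.03 0 0.1 0 0 0" --pt "0 0 0.1 0 0 0" --pt "0 0 0.1 0 0 0" --pt "0 0 0 0 0 0"

```text
time: 8.58
ee_pos: [0.5949, 0.1207, 0.1142]
eef_rot: [-3.141, 0.002, 0.384]
force: [-4.0, -0.4, 4.3]
opening: 0.293
gripper_force: 61.6
```

```bash
python3 s.py
```

```text
8.5833 [0.5949 0.1207 0.1142] [-3.1413e+00  1.6000e-03  3.8390e-01] F [-3.95 -0.41  4.28] Ftool [-3.83 -1.1  -4.27] T [ 0.054  0.785 -0.033]
```

Request:
arm_command --pt "-0.04 0 -0.05 0 0 0" --pt "0 0 0 0 0 0" --pt "0 0 0 0 0 0" --pt "0 0 0 0 0 0" --gripper 60

```text
time: 8.92
ee_pos: [0.5952, 0.1205, 0.1135]
eef_rot: [3.141, -0.001, 0.384]
force: [-0.2, 0.2, 0.1]
opening: 0.598
gripper_force: 0.0
```

Request:
arm_command --pt "0 0 -0.5 0 0 0" --pt "0 0 -1.5 0 0 0" --pt "0 0 -2 0 0 0" --pt "0 0 -2.5 0 0 0" --pt "0 0 -2 0 0 0" --pt "0 0 -1 0 0 0"

```text
time: 9.42
ee_pos: [0.5964, 0.1207, 0.2122]
eef_rot: [3.14, -0.005, 0.384]
force: [0.4, -0.4, 0.5]
opening: 0.601
gripper_force: 0.0
```

```bash
python3 go.py .714 -.053 .083 22;  python3 - <<'E'
from h import *
f=cam('scene');P=f['P'];Z=P[...,2]
c=np.array([.595,.1205]);e=P[...,:2]-c;h=np.radians(-68); L=e@np.array([np.cos(h),np.sin(h)]); S=e@np.array([-np.sin(h),np.cos(h)])
m=(abs(S)<.035)&(L>.09)&(L<.26)&(Z>.07)&(Z<.16)
print([ (x,float(Z[m&(L>x)&(L<x+.03)].max().round(4))) for x in(.1,.13,.16,.19,.22)])
q=P[m];l=cv2.fitLine(q[:,:2].astype(np.float32),cv2.DIST_HUBER,0,.01,.01).ravel(); a=np.arctan2(l[1],l[0]);print(np.degrees(a),l[2:])
cv2.imwrite('pics/h.png',cv2.resize(f['pixels'][130:260,240:400,::-1],(640,520),interpolation=cv2.INTER_CUBIC))
E
```

```text
t 9.42 pos [0.5964 0.1207 0.2122] rot [ 3.1396 -0.0053  0.3839] F [ 0.4 -0.4  0.5] op 0.601
shift cm in tool [ 4.33 20.48 12.99] turn [ 0.002  -0.0053 -0.0001]
[(0.1, 0.1058), (0.13, 0.1085), (0.16, 0.1102), (0.19, 0.1102), (0.22, 0.1113)]
-66.854744 [ 0.66876405 -0.04909459]
```

View pics/h.png

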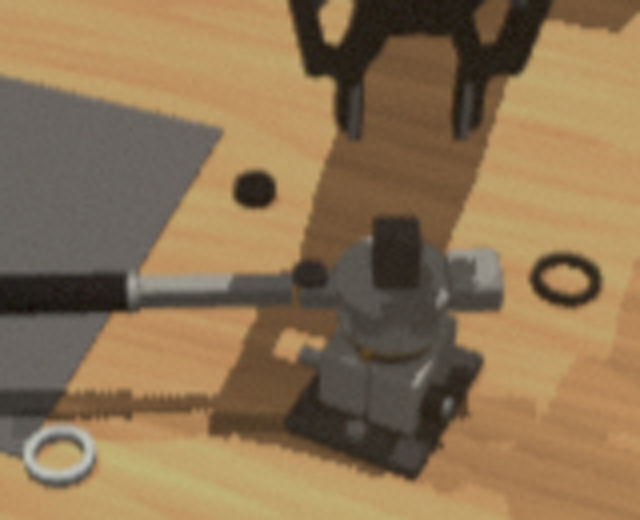

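The crop shows the wrench seated and level on the cap, with the disc at (390,280) and the handle going left at row 290. The brass line of the seat ring is at (365,352).

Request:
arm_command --pt "0.6 2.6 0 0 0 0" --pt "0.6 2.6 0 0 0 0" --pt "0.6 2.6 0 0 0 0" --pt "0.6 2.6 0 0 0 0" --pt "0.6 2.6 0 0 0 0" --pt "0.6 2.6 0 0 0 0" --pt "0.6 2.6 0 0 0 0" --pt "0.5 2.3 0 0 0 0" --gripper 0

```text
time: 10.13
ee_pos: [0.7154, -0.0533, 0.2065]
eef_rot: [-3.141, 0.002, 0.383]
force: [-0.1, 0.0, 0.3]
opening: 0.0
gripper_force: 0.0
```

Request:
arm_command --pt "0 0 1 0 0 0" --pt "0 0 2.5 0 0 0" --pt "0 0 3 0 0 0" --pt "0 0 3 0 0 0" --pt "0 0 2 0 0 0" --pt "0 0 1.3 0 0 0" --pt "0 0 0 0 0 0" --pt "0 0 0 0 0 0"

```text
time: 10.8
ee_pos: [0.7146, -0.0515, 0.0793]
eef_rot: [-3.14, 0.002, 0.384]
force: [-1.0, 0.6, 0.8]
opening: 0.003
gripper_force: 0.0
```

```bash
python3 go.py .714 -.053 .083 22; python3 s.py
```

```text
t 10.8 pos [ 0.7146 -0.0515  0.0793] rot [-3.1404e+00  1.6000e-03  3.8410e-01] F [-1.   0.6  0.8] op 0.003
shift cm in tool [-0.11  0.12 -0.37] turn [-0.0012  0.0016  0.0001]
10.8 [ 0.7146 -0.0515  0.0793] [-3.1404e+00  1.6000e-03  3.8410e-01] F [-1.01  0.59  0.82] Ftool [-0.72 -0.92 -0.82] T [-0.017 -0.003  0.038]
```

Request:
arm_command --pt "-0.6 0.1 0 0 0 0" --pt "-0.8 0 0 0 0 0" --pt "-0.6 0 0 0 0 0" --pt "-0.4 0.04 0 0 0 0.02" --pt "-0.4 0.04 0 0 0 0.02" --pt "-0.4 0.04 0 0 0 0.02" --pt "-0.4 0.04 0 0 0 0.02" --pt "-0.4 0.04 0 0 0 0.02"

```text
time: 11.47
ee_pos: [0.6793, -0.0695, 0.0811]
eef_rot: [3.14, -0.002, 0.282]
force: [3.8, -0.3, 0.8]
opening: 0.001
gripper_force: 1.0
```

```bash
python3 s.py
```

```text
11.4667 [ 0.6793 -0.0695  0.0811] [ 3.140e+00 -2.000e-03  2.819e-01] F [ 3.75 -0.25  0.79] Ftool [ 3.54  1.29 -0.78] T [-0.104 -0.374  0.011]
```

Request:
arm_command --pt "-0.4 0.04 0 0 0 0.02" --pt "-0.4 0.04 0 0 0 0.02" --pt "-0.4 0.04 0 0 0 0.02" --pt "-0.4 0.04 0 0 0 0.02" --pt "-0.4 0.04 0 0 0 0.02" --pt "0 0 0 0 0 0"

```text
time: 11.97
ee_pos: [0.6591, -0.0758, 0.0802]
eef_rot: [-3.141, 0.001, 0.182]
force: [2.1, 0.7, 0.5]
opening: 0.001
gripper_force: 0.6
```

```bash
cat >> s.py <<'E'
d=o['ee_pos'][:2]-[.595,.1205]
print('handle~',np.degrees(np.arctan2(d[1],d[0])-np.arctan(23/205)).round(2),'r',np.hypot(*d).round(4))
E
python3 s.py
```

```text
11.9667 [ 0.6591 -0.0758  0.0802] [-3.1412e+00  1.0000e-03  1.8230e-01] F [2.09 0.66 0.5 ] Ftool [ 2.17 -0.27 -0.51] T [-0.068 -0.179  0.024]
handle~ -78.32 r 0.2065
```

Request:
arm_command --pt "-0.4 0.04 0 0 0 0.02" --pt "-0.4 0.04 0 0 0 0.02" --pt "-0.4 0.04 0 0 0 0.02" --pt "-0.4 0.04 0 0 0 0.02" --pt "-0.4 0.04 0 0 0 0.02" --pt "0 0 0 0 0 0"

```text
time: 12.47
ee_pos: [0.6395, -0.0806, 0.0801]
eef_rot: [-3.141, 0.001, 0.082]
force: [1.2, -0.2, 0.8]
opening: 0.001
gripper_force: 0.5
```

Request:
arm_command --pt "-0.2 0.02 0 0 0 0.01" --pt "-0.2 0.02 0 0 0 0.01" --pt "-0.1 0.01 0 0 0 0.005" --pt "0 0 0 0 0 0"

```text
time: 12.8
ee_pos: [0.6353, -0.0815, 0.0803]
eef_rot: [3.142, 0.0, 0.058]
force: [1.5, -1.4, -0.3]
opening: 0.001
gripper_force: 0.8
```

Request:
arm_command --pt "-0.2 0.02 0 0 0 0.01" --pt "-0.2 0.02 0 0 0 0.01" --pt "-0.1 0.01 0 0 0 0.005" --pt "0 0 0 0 0 0"

```text
time: 13.13
ee_pos: [0.6303, -0.0822, 0.0803]
eef_rot: [3.142, 0.0, 0.033]
force: [1.5, -1.6, 0.2]
opening: 0.005
gripper_force: 0.8
```

Request:
arm_command --pt "-0.2 0.02 0 0 0 0.01" --pt "-0.2 0.02 0 0 0 0.01" --pt "-0.1 0.01 0 0 0 0.005" --pt "0 0 0 0 0 0"

```text
time: 13.47
ee_pos: [0.6252, -0.0828, 0.0803]
eef_rot: [-3.141, 0.0, 0.008]
force: [1.7, -1.2, 0.2]
opening: -0.001
gripper_force: 0.8
```

Request:
arm_command --pt "-0.2 0.02 0 0 0 0.01" --pt "-0.2 0.02 0 0 0 0.01" --pt "-0.1 0.01 0 0 0 0.005" --pt "0 0 0 0 0 0"

```text
time: 13.8
ee_pos: [0.6202, -0.0833, 0.0803]
eef_rot: [-3.141, 0.0, -0.017]
force: [1.8, -1.0, 1.2]
opening: -0.001
gripper_force: 0.8
```

Request:
arm_command --pt "-0.2 0.02 0 0 0 0.01" --pt "-0.2 0.02 0 0 0 0.01" --pt "-0.1 0.01 0 0 0 0.005" --pt "0 0 0 0 0 0"

```text
time: 14.13
ee_pos: [0.6152, -0.0837, 0.0803]
eef_rot: [-3.141, 0.0, -0.042]
force: [1.6, -1.4, 1.7]
opening: 0.004
gripper_force: 0.8
```

Request:
arm_command --pt "-0.2 0.02 0 0 0 0.01" --pt "-0.2 0.02 0 0 0 0.01" --pt "-0.1 0.01 0 0 0 0.005" --pt "0 0 0 0 0 0"

```text
time: 14.47
ee_pos: [0.6102, -0.0839, 0.0803]
eef_rot: [-3.141, 0.0, -0.067]
force: [1.2, -0.8, 1.7]
opening: 0.001
gripper_force: 0.8
```

Request:
arm_command --pt "-0.2 0.02 0 0 0 0.01" --pt "-0.2 0.02 0 0 0 0.01" --pt "-0.1 0.01 0 0 0 0.005" --pt "0 0 0 0 0 0"

```text
time: 14.8
ee_pos: [0.6052, -0.084, 0.0803]
eef_rot: [-3.142, 0.0, -0.092]
force: [1.1, -0.6, 0.5]
opening: -0.005
gripper_force: 0.8
```

Request:
arm_command --pt "-0.2 0.02 0 0 0 0.01" --pt "-0.2 0.02 0 0 0 0.01" --pt "-0.1 0.01 0 0 0 0.005" --pt "0 0 0 0 0 0"

```text
time: 15.13
ee_pos: [0.6002, -0.084, 0.0803]
eef_rot: [-3.142, 0.0, -0.117]
force: [2.2, -0.9, 0.7]
opening: -0.0
gripper_force: 0.8
```

Request:
arm_command --pt "-0.2 0.02 0 0 0 0.01" --pt "-0.2 0.02 0 0 0 0.01" --pt "0 0 0 0 0 0"

```text
time: 15.38
ee_pos: [0.596, -0.0839, 0.0802]
eef_rot: [-3.142, 0.001, -0.137]
force: [1.5, -2.0, 0.1]
opening: -0.003
gripper_force: 0.8
```

Request:
arm_command --pt "-0.2 0.02 0 0 0 0.01" --pt "-0.2 0.02 0 0 0 0.01" --pt "0 0 0 0 0 0"

```text
time: 15.63
ee_pos: [0.592, -0.0837, 0.0802]
eef_rot: [-3.142, 0.001, -0.157]
force: [1.5, -1.0, 0.7]
opening: -0.006
gripper_force: 0.8
```

Request:
arm_command --pt "-0.2 0.02 0 0 0 0.01" --pt "-0.2 0.02 0 0 0 0.01" --pt "0 0 0 0 0 0"

```text
time: 15.88
ee_pos: [0.588, -0.0835, 0.0802]
eef_rot: [-3.142, 0.001, -0.177]
force: [2.5, -1.3, 0.1]
opening: 0.001
gripper_force: 0.8
```

Request:
arm_command --pt "-0.2 0.02 0 0 0 0.01" --pt "-0.2 0.02 0 0 0 0.01" --pt "0 0 0 0 0 0"

```text
time: 16.13
ee_pos: [0.5841, -0.0831, 0.0803]
eef_rot: [-3.142, 0.0, -0.197]
force: [2.2, -1.8, 0.3]
opening: 0.002
gripper_force: 0.9
```

Request:
arm_command --pt "-0.2 0.02 0 0 0 0.01" --pt "-0.2 0.02 0 0 0 0.01" --pt "0 0 0 0 0 0"

```text
time: 16.38
ee_pos: [0.5811, -0.0829, 0.0808]
eef_rot: [-3.141, -0.003, -0.217]
force: [4.4, -2.8, -0.1]
opening: -0.002
gripper_force: 2.1
```

Request:
arm_command --pt "-0.1 0.01 0 0 0 0.005" --pt "0 0 0 0 0 0"

```text
time: 16.55
ee_pos: [0.5805, -0.0829, 0.081]
eef_rot: [-3.141, -0.003, -0.222]
force: [5.1, -1.7, 0.4]
opening: -0.002
gripper_force: 2.7
```

Request:
arm_command --pt "-0.1 0.01 0 0 0 0.005" --pt "0 0 0 0 0 0"

```text
time: 16.72
ee_pos: [0.58, -0.0829, 0.0811]
eef_rot: [-3.141, -0.005, -0.227]
force: [6.8, -1.9, -0.8]
opening: 0.001
gripper_force: 3.1
```

Request:
arm_command --pt "-0.1 0.01 0 0 0 0.005" --pt "0 0 0 0 0 0"

```text
time: 16.88
ee_pos: [0.5794, -0.0829, 0.0813]
eef_rot: [-3.141, -0.006, -0.232]
force: [6.6, -1.1, -0.2]
opening: -0.004
gripper_force: 3.5
```

Request:
arm_command --pt "-0.1 0.01 0 0 0 0" --pt "0 0 0 0 0 0"

```text
time: 17.05
ee_pos: [0.5788, -0.0828, 0.0815]
eef_rot: [-3.141, -0.007, -0.232]
force: [8.1, -1.7, -0.4]
opening: 0.001
gripper_force: 3.9
```

Request:
arm_command --pt "-0.1 0.01 0 0 0 0" --pt "0 0 0 0 0 0"

```text
time: 17.22
ee_pos: [0.5782, -0.0827, 0.0817]
eef_rot: [-3.141, -0.008, -0.232]
force: [8.6, -2.2, -0.8]
opening: -0.001
gripper_force: 4.3
```

Request:
arm_command --pt "-0.1 0.01 0 0 0 0" --pt "0 0 0 0 0 0"

```text
time: 17.38
ee_pos: [0.5777, -0.0826, 0.0818]
eef_rot: [-3.141, -0.009, -0.232]
force: [9.5, -1.7, -1.5]
opening: 0.0
gripper_force: 4.8
```

Request:
arm_command --pt "-0.1 0.01 0 0 0 0" --pt "0 0 0 0 0 0"

```text
time: 17.55
ee_pos: [0.577, -0.0825, 0.082]
eef_rot: [-3.141, -0.01, -0.232]
force: [8.9, -2.0, -1.8]
opening: -0.002
gripper_force: 5.2
```

Request:
arm_command --pt "-0.1 0.01 0 0 0 0" --pt "0 0 0 0 0 0"

```text
time: 17.72
ee_pos: [0.5752, -0.0823, 0.0817]
eef_rot: [-3.141, -0.008, -0.232]
force: [6.6, -2.5, -1.1]
opening: -0.001
gripper_force: 3.9
```

Request:
arm_command --pt "0 0 0 0 0 0"

```text
time: 17.8
ee_pos: [0.5747, -0.0823, 0.0815]
eef_rot: [-3.141, -0.006, -0.232]
force: [6.7, -1.7, -0.3]
opening: 0.001
gripper_force: 3.4
```

Request:
arm_command --pt "0 0 0 0 0 0" --pt "0 0 0 0 0 0"

```text
time: 17.97
ee_pos: [0.5734, -0.0821, 0.0808]
eef_rot: [3.141, -0.003, -0.231]
force: [5.3, -2.5, -0.3]
opening: 0.004
gripper_force: 2.7
```

Request:
arm_command --pt "0 0 0 0 0 0" --pt "0 0 0 0 0 0" --pt "0 0 0 0 0 0"

```text
time: 18.22
ee_pos: [0.5734, -0.0821, 0.0808]
eef_rot: [3.141, -0.003, -0.231]
force: [4.7, -3.1, -0.0]
opening: -0.001
gripper_force: 2.7
```

Request:
arm_command --pt "-0.1 0.01 0 0 0 0" --pt "0 0 0 0 0 0"

```text
time: 18.38
ee_pos: [0.5728, -0.082, 0.081]
eef_rot: [-3.142, -0.004, -0.232]
force: [6.2, -1.5, 0.2]
opening: -0.0
gripper_force: 3.1
```

The click was clear: the force fell from about 10 to 5 N, the handle jumped, and it is rigid again at its second stop. I'm backing off now.

Request:
arm_command --pt "0.3 0 0 0 0 0" --pt "0.4 0 0 0 0 0" --pt "0.6 0 0 0 0 0" --pt "1 0 0 0 0 0" --pt "1.5 0 0 0 0 0" --pt "1.5 0 0 0 0 0" --pt "0 0 0 0 0 0"

```text
time: 18.97
ee_pos: [0.6243, -0.0943, 0.0798]
eef_rot: [3.142, 0.001, -0.231]
force: [-0.4, -0.7, -0.8]
opening: 0.001
gripper_force: 0.0
```

Request:
arm_command --pt "0 0 -1 0 0 0" --pt "0 0 -2 0 0 0" --pt "0 0 -3 0 0 0" --pt "0 0 -3 0 0 0" --pt "0 0 -3 0 0 0" --pt "0 0 -2 0 0 0" --pt "0 0 0 0 0 0" --pt "0 0 0 0 0 0"

```text
time: 19.63
ee_pos: [0.6229, -0.0937, 0.2221]
eef_rot: [3.141, -0.002, -0.231]
force: [0.2, 0.3, -1.2]
opening: 0.001
gripper_force: 0.0
```

```bash
python3 s.py
python3 - <<'E'
from h import *
f=cam('scene');P=f['P'];Z=P[...,2]
c=np.array([.595,.1205]);e=P[...,:2]-c;h=np.radians(-100); L=e@np.array([np.cos(h),np.sin(h)]); S=e@np.array([-np.sin(h),np.cos(h)])
m=(abs(S)<.035)&(L>.09)&(L<.26)&(Z>.07)&(Z<.13)
print([ (x,float(np.percentile(Z[m&(L>x)&(L<x+.03)],98).round(4))) for x in(.1,.13,.16,.19,.22)])
q=P[m];l=cv2.fitLine(q[:,:2].astype(np.float32),cv2.DIST_HUBER,0,.01,.01).ravel(); print(np.degrees(np.arctan2(l[1],l[0])))
cv2.imwrite('pics/k.png',cv2.resize(f['pixels'][130:260,240:400,::-1],(640,520),interpolation=cv2.INTER_CUBIC))
E
```

```text
19.6333 [ 0.6229 -0.0937  0.2221] [ 3.1414e+00 -1.8000e-03 -2.3110e-01] F [ 0.16  0.28 -1.2 ] Ftool [ 0.09 -0.31  1.2 ] T [ 0.044 -0.007 -0.047]
handle~ -88.98 r 0.216
[(0.1, 0.1058), (0.13, 0.1094), (0.16, 0.1096), (0.19, 0.1093), (0.22, 0.1097)]
82.16911
```

View pics/k.png

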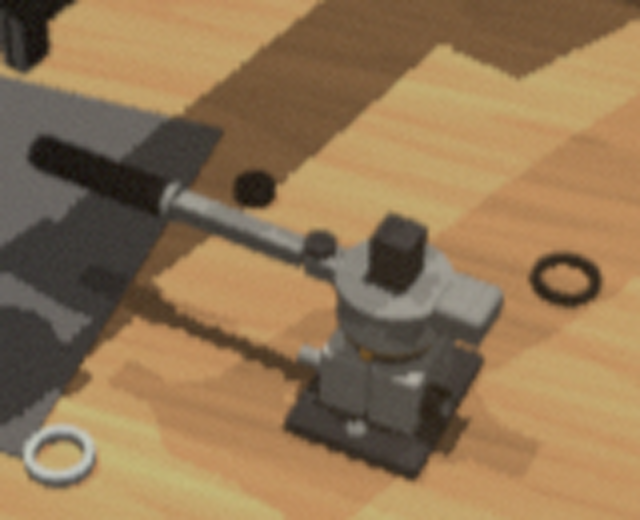

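The wrench is seated and level, with the grip top at 0.109 m as before. The handle has turned to about -98°, the brass pip is still at (365,352), the bystanders are in place and the gripper is clear.

```bash
python3 -c "
from station import *
print(close_job())"
```

```text
the job is handed in; nothing more can be done
None
```

The wrench went onto the cap and I turned it clockwise until it clicked at about 10 N. I nudged it about 1 mm more to confirm the click, then let go and left it seated; the seat ring and the other things on the bench look unmoved in the last picture, and the job is handed in at about 20 s.

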